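# Loosen the stage's knurled lock screw two turns and push the dish under the lens

### The arm

A 7-joint arm with a two-finger parallel gripper is mounted at the origin on the work surface; the furniture and walls round the work are solid. World frame = base frame: x ahead of the robot, y to its left, z up, the work surface at z = 0. Lengths are in m, angles in rad, forces in N, time in s.
With the tool pointing down it reaches from about 0.35 to 0.9 m from the base axis. Payload 19.9 kg.
Tool frame: the origin (TCP) lies midway between the tips of the shut fingers; the grasp point (between the pads) lies 19 mm behind it (r.grip_depth is the distance from the TCP to the grasp point, in m); x points along the fingers, z is the direction in which the jaws open and shut, and the axes are right-handed (so a half turn about x gives the same grasp; the last joint's range is limited). The gripper opens to 85 mm and grips with 20 to 120 N. Pads are 22 mm wide; open, the fingers measure 114 mm over their backs; the gripper's body (76 mm by 85 mm) begins 54 mm behind the grasp point. The pads swing forward as they close: fully open they stand 13 mm farther back than shut.
Start: joints at [-1.244, 0.417, -0.01, 1.614, 0.005, 1.111, -0.053], TCP at [0.225, 0.583, 0.231] pointing down, gripper open.
Joint ranges: [-2.81, 2.81], [-0.39, 2.02], [-1.27, 1.25], [0.06, 2.57], [-1.19, 4.33], [0.19, 2], [-2.82, 2.82]. Speed limits (rad/s): [1.89, 1.89, 2.39, 2.39, 3.01, 3.01, 3.01].

### API

Orientations are given as [roll, pitch, yaw] about the fixed x, y, z axes, in that order (R = Rz(yaw) Ry(pitch) Rx(roll)).
In Python, from cell import observe, get_image, calibration, finish_job, r gives the robot as it stands.
- The arm moves only by the tool step_arm, never from a script. Its argument "commands" is a list of rows, each an object of numbers: "x", "y", "z": the shift along the tool's x, y, z in mm; "wx", "wy", "wz": the turn, a rotation vector about the tool's x, y, z in rad; "hand": the gripper's target within -1 to 1 (fully open at 1, half-way at 0, shut at -1). In form: [{"x": .., "y": .., "z": .., "wx": .., "wy": .., "wz": .., "hand": ..}, ...]. A call has 1 to 8 rows; each row is the pose to reach, as a shift and turn from the pose commanded when the call began, along the tool's axes at that moment; what a row does not reach only later rows make up. A row lasts 1/12 s, in which the tool goes at most 41.7 mm and 7.16 degrees, less where a joint would pass 70% of its speed; a pose out of reach is approached as far as the arm can. A call with a gripper value outside its range is refused whole. The fingers move at their own pace and stop on an object; "grip_force" is the grip in N (left out, the last holds). Time passes only in rows, so rows that repeat a pose let the fingers close. It gives the time, the measured TCP pose, the force and the opening at its end, in the units of the state.
- observe(): the state, without advancing time (a new reading comes with each control period).
- get_image(name): name is "scene" or "top"; returns (picture, depth): 420x560x3 uint8, red, green, blue; 420x560 float32, m along the optical axis (not along the pixel's ray), 0 where there is no reading.
- calibration(name): a dict with "fx", "fy", "cx", "cy" (pixels), "R" (3x3) and "t" (3): a world point X has camera coordinates R X + t. Camera axes: x right, y down, z forward; pixel columns grow to the right and rows downward; lengths in m; the calibration is good to about 2 mm. A picture is of the moment at which its call begins. calibration takes no time and is no camera call.
- finish_job(): hands the job in, once; it reports no verdict.
The state is a dict: "t": time; "joint_pos": joint angles; "dq": joint speeds; "tau": joint torques, N m; "tool_pos": TCP position; "tcp_rot": TCP orientation; "force": force on the tool from outside, world axes, zero at the start; "ft_torque": the same for the moment, N m; "finger_gap": finger opening in m.
Only numpy, scipy, OpenCV 4.12 (cv2) and the standard library are available. Lean on these libraries where they do the work, as an engineer would, in place of code of your own. Each camera call takes 0.05 s, during which the arm holds its last target.

### The job

On the small examination stage the dish carriage is pinned at its loading place by the knurled lock screw. With a fingertip rolled along the knurled rim, and without pinching the head, loosen the screw by two full turns, counting them (counter-clockwise seen from above, to within a quarter turn, as it should stay well in its thread); then with a fingertip gently push the carriage by its tail end all the way to the stop under the magnifier. Do not touch the seed dish, which rides along in its seat, and leave the other things on the table where they are.

Things in the scene. Friction and masses are not known exactly. Their poses are not given: they have to be found in the camera images.
- stage: Examination stage, fixed on the table: grey base plate (stage x -88..64, y -170..190 mm, top z 10) with two rails (top z 18) along its y axis. At the +y end a head stop and a round magnifier on a post (ring 92 mm across round x 0, y 110; top z 98); at the -x side the lock bracket. Origin: table height, under the dish's middle at the loading place; z up.
- carriage (a joint): Travel of the dish carriage along stage +y, in m: 0 at the loading place, 0.110 at the stop under the magnifier. Black plate, stage x -54..54 mm, 160 mm long, z 18.5..38, round dish seat in its front part; cannot be lifted. Pinned (1 to 2 mm play) until the lock screw is backed off 1.5 turns; then slides with 1 to 2 N and stays where left.
- carriage_tail (a point): Point on the flat upright tail face of the carriage (facing stage -y), 30 mm to the stage's +x side of its middle and 31 mm above the table; the face spans z 18.5..38 mm and x -54..54. Here it stays clear of the lock screw all along the travel. Axes as the stage's: pushing along +y goes toward the stop.
- lock_screw (a joint): Angle of the lock screw, rad: 0 is screwed home, grows as it is loosened (counter-clockwise seen from above); one turn is 6.28 and lifts the head 2 mm. Starts between 0 and 0.35, stays where left, takes about 0.04 Nm to turn (1.5 N along the rim).
- screw_head (a point): Middle of the top of the screw's head, a steel disc with upright axis, 56.4 mm across its coarse straight knurl (36 ridges), which spans 1.5 to 14.5 mm below this point. A dark line is engraved from middle to rim; x axis along it, turning with the head. At stage x -33, y -80, z 73 mm when home. Bracket arm (z 54), dish and carriage are lower: a fingertip can go all round.
- lock_stem: The lock screw as a whole (stem with pin point, and head). Origin on its axis at the underside of the head, 55 mm above the table when home; rises as it is loosened, does not turn with it.
- sample_dish: Closed clear petri dish with seeds, 93 mm across, 14 mm high, loose in the carriage's round seat, which is 5 mm deep. Origin at the centre of its underside. Not to be touched.
- dish_seat (a point): Centre of the floor of the dish seat in the carriage, 33 mm above the table; moves with the carriage.
- spare_dish: Another petri dish, 93 mm across and 14 mm high, standing on the table left of the stage; bystander. Origin at its underside.
- vial_white: Small glass vial with white cap, 23 mm across, 60 mm high, standing; bystander. Origin at its underside.
- vial_blue: Small glass vial with blue cap, 23 mm across, 60 mm high, standing; bystander. Origin at its underside.
- vial_black: Small glass vial with black cap, 23 mm across, 60 mm high, standing; bystander. Origin at its underside.
- forceps: Curved steel forceps, 125 x 27 x 8 mm, lying on the table; bystander. Origin at its underside.
- tally: Hand tally counter, 67 x 52 x 29 mm; bystander. Origin at its underside.
- eraser_block: Eraser in a sleeve, 34 x 47 x 13 mm; bystander. Origin at its underside.

How it is judged:
On the way, in this order (a step that is already met when the one before it is completed fails the run):
1. the lock screw is loosened by two full turns, the carriage still at its loading place (value of joint lock_screw above 10.95 rad and value of joint carriage below 0.006 m), for 0.2 s.
2. the carriage is pushed to its stop (value of joint carriage above 0.106 m), for 0.2 s.
At the end, for the whole second after the job is handed in: The screw's angle is between 10.95 and 14.5 rad (two turns from its start, within a quarter turn), the carriage is within 4 mm of its stop (joint over 0.106 m), and the dish lies flat in its seat, within 4 mm of its centre (value of joint lock_screw between 10.95 and 14.5 rad and value of joint carriage above 0.106 m and horizontal distance between sample_dish and dish_seat below 0.004 m and z of sample_dish in the frame of dish_seat below 0.002 m and angle between sample_dish's own z axis and vertical below 0.05 rad); the robot touches nothing.
It fails at once if the screw is loosened far beyond two turns (over 2.6 turns) (value of joint lock_screw above 16.3 rad).
It fails at once if the screw head is taken between the fingers (touched with the grasp point over it, within 12 mm of its axis) (horizontal distance between the grasp point and screw_head below 0.012 m and contact force between the fingers and lock_stem above 0.3 N).
It fails at once if the seed dish is touched by the hand or arm, lifted or tipped out of its seat (contact force between any of the fingers, the arm and sample_dish above 0.5 N or z of sample_dish in the frame of dish_seat above 0.006 m or angle between sample_dish's own z axis and vertical above 0.12 rad).
It fails at once if the carriage is slung, faster than 0.4 m/s (velocity of joint carriage above 0.4 m/s).
It fails at once if a bystander is moved more than 20 mm or lifted (distance of any of spare_dish, vial_white, vial_blue, vial_black, forceps, tally, eraser_block from where it was at the start of the episode above 0.02 m).
It also fails if it takes over 70 s, if anything falls off the work surface, if the arm or the gripper's body presses on something with over 40 N, if the wrist force passes 120 N, or if a joint passes its speed limit or range.

## Working session

There is one attempt and no reset: what is moved stays moved. The work goes in short steps, Python scripts to look and compute and a tool call to move; the robot and the scene stay as the last step left them, time stands still between calls to the robot, and variables do not carry over. Pictures are saved under pics/ and viewed, and the job is handed in when it is done.

Besides the shell and the picture viewer there is one more tool, called after ">>>" as name([rows], argument=value, ...), one row to a line, values as JSON. step_arm: Moves the arm, as the interface text tells. Its arguments: {"type":"object","properties":{"commands":{"type":"array"},"grip_force":{"type":"number"}},"required":["commands"]}

```bash
ls; mkdir -p pics; python3 - <<'E'
from cell import *
import cv2,numpy as np
print(observe())
for n in("scene","top"):
    p,d=get_image(n); cv2.imwrite(f"pics/{n}0.png",p[:,:,::-1]); np.save(f"{n}_d.npy",d); print(n,calibration(n))
print([a for a in dir(r) if a[0]!='_'])
E
```

```text
pics
{'t': 0.0, 'joint_pos': array([-1.24452765,  0.41796464, -0.01031318,  1.61420113,  0.00468991,
        1.11070649, -0.05298909]), 'dq': array([-0.00132681, -0.00061733, -0.00041048,  0.00090472, -0.00057179,
        0.00110552,  0.000916  ]), 'tau': array([ 4.26384495e-04, -8.64453435e+01,  6.79423437e-01, -4.34928131e+01,
        1.91172701e-02,  7.42259261e-03, -2.96714397e-06]), 'tool_pos': array([0.22458037, 0.58286648, 0.23065472]), 'tcp_rot': array([-3.07782643,  1.56954073, -1.87477468]), 'force': array([-0.6561746 ,  0.130423  , -0.48977735]), 'ft_torque': array([ 0.04067361, -0.02843729, -0.01443356]), 'finger_gap': 0.08559121945637085}
scene {'fx': 404.8633545954031, 'fy': 404.8633545954031, 'cx': 275.97620328465416, 'cy': 205.30866689606677, 'R': array([[-0.59036267, -0.80704792, -0.012065  ],
       [-0.35936532,  0.2762047 , -0.89138518],
       [ 0.72272296, -0.52190479, -0.45308598]]), 't': array([0.2245591 , 0.21888245, 0.81496863])}
top {'fx': 539.974402119753, 'fy': 539.974402119753, 'cx': 284.6443413279864, 'cy': 214.71093746698108, 'R': array([[ 0.01483008, -0.99987674, -0.00515542],
       [-0.99581418, -0.01430436, -0.09027463],
       [ 0.09018976,  0.00647262, -0.99590357]]), 't': array([0.0169439 , 0.39851473, 1.35581991])}
['PlanningError', 'grip_depth']
```

View pics/scene0.png

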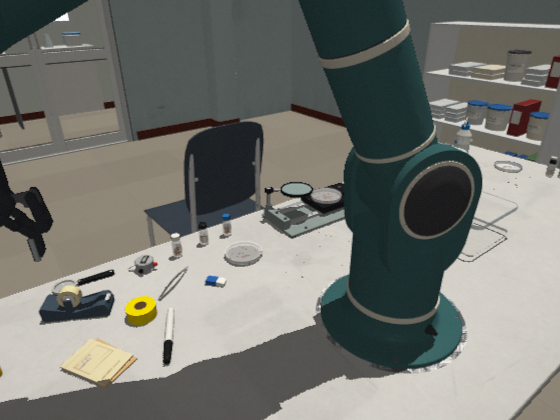

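View pics/top0.png

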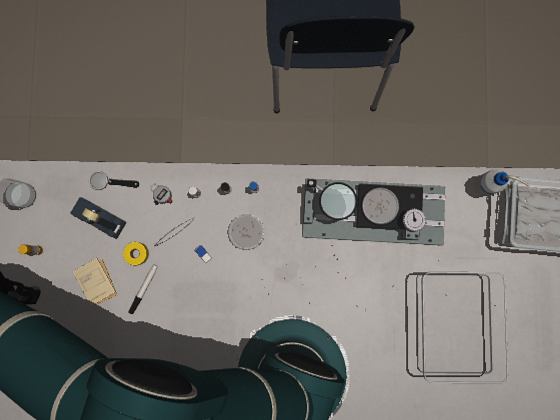

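```bash
python3 - <<'E'
import cv2
p=cv2.imread("pics/top0.png"); c=p[165:260,290:460]; cv2.imwrite("pics/crop0.png",cv2.resize(c,None,fx=4.7,fy=4.7,interpolation=cv2.INTER_CUBIC))
E
```

```text
(no output)
```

View pics/crop0.png

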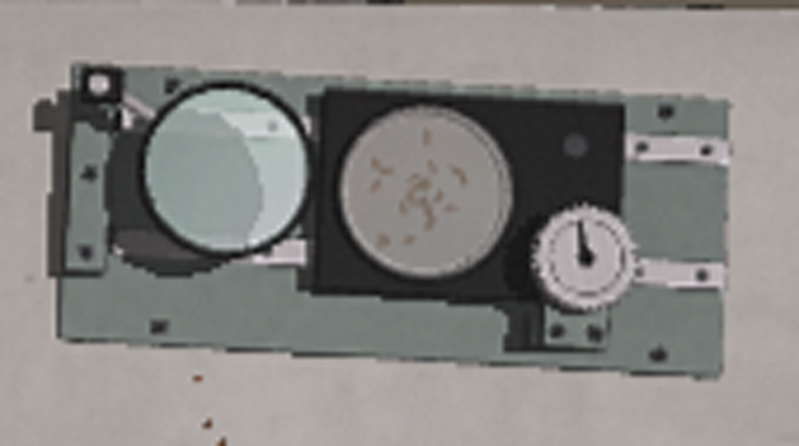

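```bash
cat > h.py <<'E'
import numpy as np,cv2
from cell import *
def ray(n,u,v,z):
    c=calibration(n);R=np.array(c['R']);t=np.array(c['t'])
    d=R.T@np.array([(u-c['cx'])/c['fx'],(v-c['cy'])/c['fy'],1]);o=-R.T@t
    return o+d*(z-o[2])/d[2]
def proj(n,X):
    c=calibration(n);p=np.array(c['R'])@X+c['t'];return c['fx']*p[0]/p[2]+c['cx'],c['fy']*p[1]/p[2]+c['cy']
E
python3 - <<'E'
from h import *
pts=[((75,62),(64,190),.010),((730,100),(64,-170),.010),((720,378),(-88,-170),.010),((57,340),(-88,190),.010),((584,257),(-33,-80),.073),((426,190),(0,0),.047),((226,168),(0,110),.098),((625,102),(54,-97.5),.038)]
W=[];S=[]
for (u,v),s,z in pts:
    w=ray("top",290+(u+.5)/4.7-.5,165+(v+.5)/4.7-.5,z);W.append(w[:2]);S.append(np.array(s)/1000)
W=np.array(W);S=np.array(S)
print(W)
idx=[0,1,2,3,4,5,6]
w=W[idx];s=S[idx];wc=w.mean(0);sc=s.mean(0)
H=(s-sc).T@(w-wc);th=np.arctan2(H[0,1]-H[1,0],H[0,0]+H[1,1])
R=np.array([[np.cos(th),-np.sin(th)],[np.sin(th),np.cos(th)]]);t=wc-R@sc
print(th,t); print((W-(S@R.T+t))*1000)
d=np.load("top_d.npy");c=calibration("top")
for n in [(414,219),(416,222),(380,205),(440,235)]:
    u,v=n;z=d[v,u];p=np.array([(u-c['cx'])/c['fx']*z,(v-c['cy'])/c['fy']*z,z]);print(n,np.array(c['R']).T@(p-c['t']))
E
```

```text
[[ 0.49515227 -0.02963168]
 [ 0.47918822 -0.38762606]
 [ 0.32733066 -0.38041597]
 [ 0.34266651 -0.02159752]
 [ 0.38657552 -0.29267947]
 [ 0.42324667 -0.21531521]
 [ 0.42742046 -0.10456392]
 [ 0.47314931 -0.32332898]]
-0.044338070250962605 [ 0.42277115 -0.21505018]
[[ 2.25469544e-02 -1.55807434e+00]
 [ 1.49640260e-02  9.37536408e-02]
 [ 8.02892172e-03  5.66663964e-01]
 [-6.12603319e-01 -2.61084403e-01]
 [ 3.17822177e-01  8.29412078e-01]
 [ 4.75519368e-01 -2.65033889e-01]
 [-2.26278128e-01  5.94362954e-01]
 [ 7.52770911e-01 -8.48115427e+00]]
(414, 219) [ 0.38709755 -0.29251717  0.07515548]
(416, 222) [ 0.38008889 -0.2980449   0.07212436]
(380, 205) [ 0.42313527 -0.2144258   0.04864237]
(440, 235) [ 0.35244552 -0.37205072  0.0154918 ]
```

```bash
cat >> h.py <<'E'
from scipy.spatial.transform import Rotation as Ro
TH=-0.04434;T0=np.array([0.42277,-0.21505]);RS=np.array([[np.cos(TH),-np.sin(TH)],[np.sin(TH),np.cos(TH)]])
def s2w(x,y,z): return np.array([*(RS@np.array([x,y])/1000+T0),z/1000])
def w2s(p): return np.array([*(RS.T@(np.array(p[:2])-T0)*1000),p[2]*1000])
def Rt(o=None):
    o=o or observe(); return Ro.from_euler('xyz',o['tcp_rot'])
def st():
    o=observe(); R=Rt(o); print('t',round(o['t'],2),'stage',w2s(o['tool_pos']).round(1),'F',(RS.T@o['force'][:2]).round(1),o['force'][2].round(1),'gap',round(o['finger_gap'],4),'q',o['joint_pos'].round(2)); return o,R
E
python3 - <<'E'
from h import *
o,R=st();print(R.as_matrix().round(3)); print(R.inv().apply(s2w(-33,-80,73)-o['tool_pos']).round(3), R.inv().apply(np.array([.45,.15,.25])-o['tool_pos']).round(3))
E
```

```text
t 0.1 stage [-233.3  788.4  230.7] F [0.1 0.8] 0.9 gap 0.0853 q [-1.24  0.42 -0.01  1.61  0.    1.11 -0.05]
[[-0.    -0.933  0.36 ]
 [-0.001  0.36   0.933]
 [-1.    -0.    -0.001]]
[ 0.159 -0.466 -0.76 ] [-0.019 -0.366 -0.323]
```

>>> step_arm([
  {"x":-19,"y":-366,"z":-323,"wx":0.8,"hand":-1},
  {"x":-19,"y":-366,"z":-323,"wx":0.8,"hand":-1},
  {"x":-19,"y":-366,"z":-323,"wx":0.8,"hand":-1},
  {"x":-19,"y":-366,"z":-323,"wx":0.8,"hand":-1},
  {"x":-19,"y":-366,"z":-323,"wx":0.8,"hand":-1},
  {"x":-19,"y":-366,"z":-323,"wx":0.8,"hand":-1},
  {"x":-19,"y":-366,"z":-323,"wx":0.8,"hand":-1},
  {"x":-19,"y":-366,"z":-323,"wx":0.8,"hand":-1},
], grip_force=40)

```text
invalid input
```

```bash
cat > to.py <<'E'
import sys
from h import *
o,R=st()
tgt=s2w(*map(float,sys.argv[1:4]))
Rd=Ro.from_matrix(np.array([[0,RS[0,1],RS[0,0]],[0,RS[1,1],RS[1,0]],[-1,0,0]]))
print('shift mm',(R.inv().apply(tgt-o['tool_pos'])*1000).round(1),'rotvec',(R.inv()*Rd).as_rotvec().round(3))
E
python3 to.py -100 -80 200
```

```text
t 0.1 stage [-233.3  788.4  230.7] F [0.1 0.8] 0.9 gap 0.0853 q [-1.24  0.42 -0.01  1.61  0.    1.11 -0.05]
shift mm [  31.6 -402.4 -781. ] rotvec [ 1.247e+00 -1.000e-03  1.000e-03]
```

>>> step_arm([
  {"x":-19,"y":-366,"z":-323,"wx":0.8,"wy":0,"wz":0,"hand":-1},
  {"x":-19,"y":-366,"z":-323,"wx":0.8,"wy":0,"wz":0,"hand":-1},
  {"x":-19,"y":-366,"z":-323,"wx":0.8,"wy":0,"wz":0,"hand":-1},
  {"x":-19,"y":-366,"z":-323,"wx":0.8,"wy":0,"wz":0,"hand":-1},
  {"x":-19,"y":-366,"z":-323,"wx":0.8,"wy":0,"wz":0,"hand":-1},
  {"x":-19,"y":-366,"z":-323,"wx":0.8,"wy":0,"wz":0,"hand":-1},
  {"x":-19,"y":-366,"z":-323,"wx":0.8,"wy":0,"wz":0,"hand":-1},
  {"x":-19,"y":-366,"z":-323,"wx":0.8,"wy":0,"wz":0,"hand":-1},
], grip_force=40)

```text
t: 0.77
tool_pos: [0.3788, 0.2858, 0.2443]
tcp_rot: [2.373, 1.571, 2.772]
force: [0.7, 0.8, -0.1]
finger_gap: -0.0002
```

```bash
python3 to.py -100 -80 200
```

```text
t 0.77 stage [-66.1 498.4 244.3] F [0.7 0.8] -0.1 gap -0.0002 q [-0.97  0.13  0.28  1.97 -0.04  1.05 -0.27]
shift mm [  44.2 -507.9 -278.7] rotvec [ 0.443 -0.    -0.   ]
```

```bash
python3 to.py 0 190 220
```

```text
t 0.77 stage [-66.1 498.4 244.3] F [0.7 0.8] -0.1 gap -0.0002 q [-0.97  0.13  0.28  1.97 -0.04  1.05 -0.27]
shift mm [  24.2 -306.9  -72.6] rotvec [ 0.443 -0.    -0.   ]
```

>>> step_arm([
  {"x":24,"y":-307,"z":-73,"wx":0.443,"wy":0,"wz":0,"hand":-1},
  {"x":24,"y":-307,"z":-73,"wx":0.443,"wy":0,"wz":0,"hand":-1},
  {"x":24,"y":-307,"z":-73,"wx":0.443,"wy":0,"wz":0,"hand":-1},
  {"x":24,"y":-307,"z":-73,"wx":0.443,"wy":0,"wz":0,"hand":-1},
  {"x":24,"y":-307,"z":-73,"wx":0.443,"wy":0,"wz":0,"hand":-1},
  {"x":24,"y":-307,"z":-73,"wx":0.443,"wy":0,"wz":0,"hand":-1},
  {"x":24,"y":-307,"z":-73,"wx":0.443,"wy":0,"wz":0,"hand":-1},
  {"x":24,"y":-307,"z":-73,"wx":0.443,"wy":0,"wz":0,"hand":-1},
])

```text
t: 1.43
tool_pos: [0.4316, -0.0272, 0.2202]
tcp_rot: [-0.617, 1.57, -0.66]
force: [-0.1, -0.7, -0.2]
finger_gap: 0.0004
```

```bash
python3 to.py -85 -80 150
```

```text
t 1.43 stage [  0.4 188.  220.2] F [-0.  -0.7] -0.2 gap 0.0004 q [-0.59  0.08  0.62  2.1  -0.06  0.98  0.01]
shift mm [  70.3 -267.9  -85.9] rotvec [0.001 0.    0.   ]
```

>>> step_arm([
  {"x":40,"y":-268,"z":-86,"wx":0,"wy":0,"wz":0,"hand":-1},
  {"x":40,"y":-268,"z":-86,"wx":0,"wy":0,"wz":0,"hand":-1},
  {"x":40,"y":-268,"z":-86,"wx":0,"wy":0,"wz":0,"hand":-1},
  {"x":40,"y":-268,"z":-86,"wx":0,"wy":0,"wz":0,"hand":-1},
  {"x":40,"y":-268,"z":-86,"wx":0,"wy":0,"wz":0,"hand":-1},
  {"x":40,"y":-268,"z":-86,"wx":0,"wy":0,"wz":0,"hand":-1},
  {"x":40,"y":-268,"z":-86,"wx":0,"wy":0,"wz":0,"hand":-1},
  {"x":40,"y":-268,"z":-86,"wx":0,"wy":0,"wz":0,"hand":-1},
])

```text
t: 2.1
tool_pos: [0.3319, -0.2928, 0.1799]
tcp_rot: [-2.035, 1.569, -2.081]
force: [-1.1, 0.3, -0.2]
finger_gap: 0.0003
```

```bash
python3 to.py -75 -80 100;python3 - <<'E'
from h import *
for n in("scene","top"):
    p,d=get_image(n); cv2.imwrite(f"pics/{n}1.png",p[:,:,::-1])
    c=p[165:260,290:460] if n=="top" else p[150:250,230:400]
    cv2.imwrite(f"pics/{n}1c.png",cv2.resize(c,None,fx=4.7,fy=4.7,interpolation=cv2.INTER_CUBIC)[:,:,::-1])
E
```

```text
t 2.1 stage [-87.3 -81.7 179.9] F [-1.1  0.2] -0.2 gap 0.0003 q [-0.12  0.21  0.86  2.12 -0.2   0.89  0.82]
shift mm [79.9  1.9 12.4] rotvec [-0.003 -0.001  0.002]
```

View pics/top1.png

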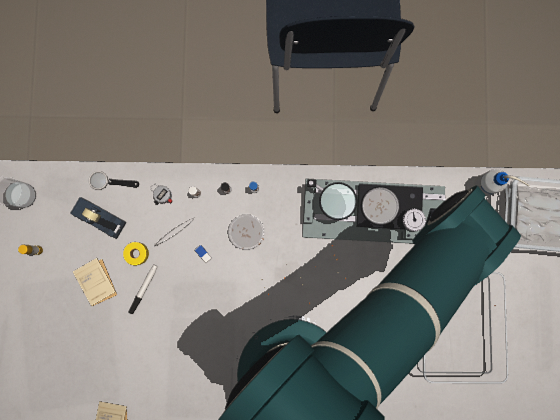

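View pics/scene1.png

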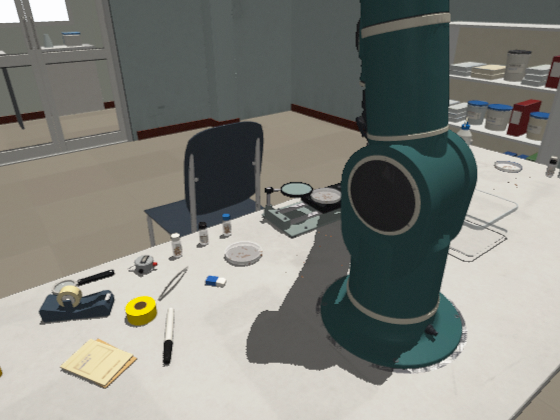

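>>> step_arm([
  {"x":40,"y":2,"z":0,"wx":0,"wy":0,"wz":0,"hand":-1},
  {"x":80,"y":2,"z":0,"wx":-0.003,"wy":0,"wz":0.002,"hand":-1},
  {"x":110,"y":2,"z":0,"wx":-0.003,"wy":0,"wz":0.002,"hand":-1},
  {"x":120,"y":2,"z":0,"wx":-0.003,"wy":0,"wz":0.002,"hand":-1},
  {"x":120,"y":2,"z":0,"wx":-0.003,"wy":0,"wz":0.002,"hand":-1},
])

```text
t: 2.62
tool_pos: [0.3345, -0.2844, 0.059]
tcp_rot: [2.341, 1.566, 2.305]
force: [0.6, 0.5, -0.4]
finger_gap: -0.0002
```

```bash
python3 to.py -76 -80 60;python3 - <<'E'
from h import *
p,d=get_image("top")
c=p[185:255,380:450]
cv2.imwrite(f"pics/t2c.png",cv2.resize(c,None,fx=8,fy=8,interpolation=cv2.INTER_CUBIC)[:,:,::-1])
E
```

```text
t 2.62 stage [-85.1 -73.2  59. ] F [0.5 0.5] -0.4 gap -0.0002 q [ 0.05  0.45  0.69  2.21 -0.48  0.64  1.05]
shift mm [-1.1 -6.9  9. ] rotvec [ 0.008 -0.003 -0.003]
```

View pics/t2c.png

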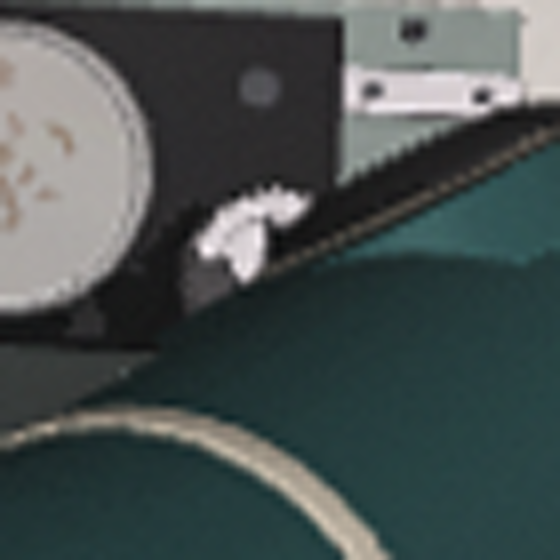

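>>> step_arm([
  {"x":0,"y":0,"z":0,"wx":0,"wy":0,"wz":0,"hand":-1},
  {"x":0,"y":0,"z":0,"wx":0,"wy":0,"wz":0,"hand":-1},
])

```text
t: 2.83
tool_pos: [0.3363, -0.2859, 0.062]
tcp_rot: [0.4, 1.568, 0.363]
force: [0.0, 0.2, -0.4]
finger_gap: -0.0
```

```bash
python3 to.py -76 -80 60
```

```text
t 2.83 stage [-83.2 -74.6  62. ] F [0.  0.2] -0.4 gap -0.0 q [ 0.05  0.44  0.69  2.2  -0.48  0.64  1.05]
shift mm [ 2.  -5.4  7.2] rotvec [ 0.008  0.003 -0.001]
```

>>> step_arm([
  {"x":3,"y":-5,"z":3,"wx":0.008,"wy":0.003,"wz":0,"hand":-1},
  {"x":3,"y":-5,"z":5,"wx":0.008,"wy":0.003,"wz":0,"hand":-1},
  {"x":3,"y":-5,"z":5,"wx":0.008,"wy":0.003,"wz":0,"hand":-1},
])

```text
t: 3.08
tool_pos: [0.3409, -0.2912, 0.0578]
tcp_rot: [2.538, 1.568, 2.493]
force: [0.3, 0.2, -0.2]
finger_gap: -0.0002
```

```bash
python3 to.py -76 -80 60
```

```text
t 3.08 stage [-78.4 -79.7  57.8] F [0.2 0.2] -0.2 gap -0.0002 q [ 0.06  0.47  0.68  2.19 -0.49  0.64  1.05]
shift mm [-2.2 -0.3  2.4] rotvec [-0.    -0.002 -0.001]
```

>>> step_arm([
  {"x":0,"y":0,"z":1,"wx":0,"wy":0,"wz":0,"hand":-1},
  {"x":0,"y":0,"z":2,"wx":0,"wy":0,"wz":0,"hand":-1},
  {"x":0,"y":0,"z":2,"wx":0,"wy":0,"wz":0,"hand":-1},
])

```text
t: 3.33
tool_pos: [0.3422, -0.2909, 0.0573]
tcp_rot: [2.563, 1.567, 2.518]
force: [-0.0, -0.6, -0.6]
finger_gap: -0.0003
```

```bash
python3 to.py -76 -80 60
```

```text
t 3.33 stage [-77.2 -79.3  57.3] F [-0.  -0.6] -0.6 gap -0.0003 q [ 0.06  0.47  0.68  2.19 -0.49  0.65  1.05]
shift mm [-2.7 -0.7  1.1] rotvec [-0.001 -0.003 -0.002]
```

>>> step_arm([
  {"x":0,"y":0,"z":1,"wx":0,"wy":0,"wz":0,"hand":-1},
  {"x":0,"y":0,"z":2,"wx":0,"wy":0,"wz":0,"hand":-1},
  {"x":0,"y":0,"z":2,"wx":0,"wy":0,"wz":0,"hand":-1},
])

```text
t: 3.58
tool_pos: [0.3442, -0.291, 0.0573]
tcp_rot: [2.579, 1.567, 2.534]
force: [0.3, 0.1, -0.2]
finger_gap: 0.0
```

```bash
python3 to.py -76 -80 60
```

```text
t 3.58 stage [-75.1 -79.4  57.3] F [0.3 0.1] -0.2 gap 0.0 q [ 0.06  0.47  0.68  2.18 -0.49  0.65  1.05]
shift mm [-2.7 -0.6 -0.9] rotvec [-0.001 -0.003 -0.002]
```

>>> step_arm([
  {"x":-1,"y":0,"z":1,"wx":0,"wy":0,"wz":0,"hand":-1},
  {"x":-1,"y":0,"z":2,"wx":0,"wy":0,"wz":0,"hand":-1},
  {"x":-1,"y":0,"z":3,"wx":0,"wy":0,"wz":0,"hand":-1},
  {"x":-1,"y":0,"z":3,"wx":0,"wy":0,"wz":0,"hand":-1},
])

```text
t: 3.92
tool_pos: [0.3463, -0.2911, 0.0581]
tcp_rot: [2.638, 1.566, 2.593]
force: [-5.8, 0.4, 2.5]
finger_gap: 0.0
```

>>> step_arm([
  {"x":0,"y":0,"z":1,"wx":0,"wy":0,"wz":0,"hand":-1},
  {"x":0,"y":0,"z":2,"wx":0,"wy":0,"wz":0,"hand":-1},
  {"x":0,"y":0,"z":2,"wx":0,"wy":0,"wz":0,"hand":-1},
])

```text
t: 4.17
tool_pos: [0.3469, -0.291, 0.0579]
tcp_rot: [2.678, 1.564, 2.632]
force: [-15.2, 0.3, 7.7]
finger_gap: -0.0005
```

>>> step_arm([
  {"x":0,"y":0,"z":1,"wx":0,"wy":0,"wz":0,"hand":-1},
  {"x":0,"y":0,"z":2,"wx":0,"wy":0,"wz":0,"hand":-1},
  {"x":0,"y":0,"z":2,"wx":0,"wy":0,"wz":0,"hand":-1},
])

```text
t: 4.42
tool_pos: [0.3474, -0.291, 0.0576]
tcp_rot: [2.697, 1.562, 2.649]
force: [-24.2, -0.5, 13.1]
finger_gap: -0.0004
```

>>> step_arm([
  {"x":0,"y":0,"z":-2,"wx":0,"wy":0,"wz":0,"hand":-1},
  {"x":0,"y":-3,"z":-2,"wx":0,"wy":0,"wz":0,"hand":-1},
  {"x":0,"y":-6,"z":-2,"wx":0,"wy":0,"wz":0,"hand":-1},
  {"x":0,"y":-9,"z":-2,"wx":0,"wy":0,"wz":0,"hand":-1},
])

```text
t: 4.75
tool_pos: [0.3468, -0.3, 0.0579]
tcp_rot: [2.624, 1.564, 2.579]
force: [-9.9, -0.8, 3.9]
finger_gap: -0.0003
```

```bash
python3 to.py -76 -80 60;cat > pic.py <<'E'
import sys
from h import *
p,d=get_image("top")
c=p[185:255,380:450]
cv2.imwrite(sys.argv[1],cv2.resize(c,None,fx=8,fy=8,interpolation=cv2.INTER_CUBIC)[:,:,::-1])
E
python3 pic.py pics/t3.png
```

```text
t 4.75 stage [-72.1 -88.2  57.9] F [-9.9 -1.2] 3.9 gap -0.0003 q [ 0.08  0.48  0.68  2.16 -0.5   0.66  1.06]
shift mm [-2.1  8.2 -3.9] rotvec [-0.001 -0.006 -0.003]
```

View pics/t3.png

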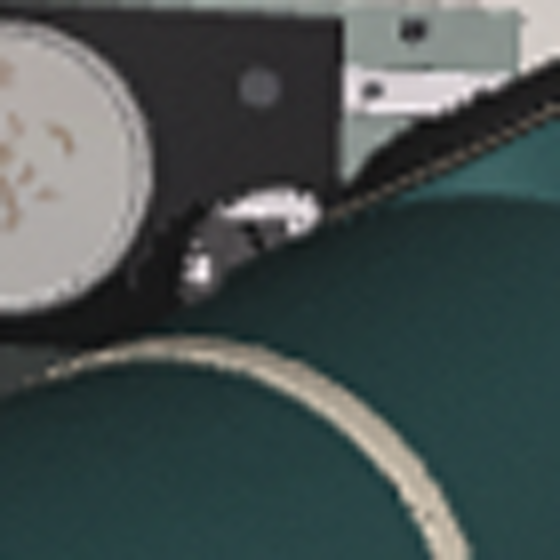

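>>> step_arm([
  {"x":0,"y":-3,"z":0,"wx":0,"wy":0,"wz":0,"hand":-1},
  {"x":0,"y":-9,"z":1,"wx":0,"wy":0,"wz":0,"hand":-1},
  {"x":0,"y":-12,"z":2,"wx":0,"wy":0,"wz":0,"hand":-1},
  {"x":0,"y":-15,"z":3.5,"wx":0,"wy":0,"wz":0,"hand":-1},
  {"x":0,"y":-18,"z":5.5,"wx":0,"wy":0,"wz":0,"hand":-1},
  {"x":0,"y":-20.5,"z":8,"wx":0,"wy":0,"wz":0,"hand":-1},
  {"x":0,"y":-23,"z":10.5,"wx":0,"wy":0,"wz":0,"hand":-1},
  {"x":0,"y":-25,"z":13.5,"wx":0,"wy":0,"wz":0,"hand":-1},
])

```text
t: 5.47
tool_pos: [0.3615, -0.3262, 0.0582]
tcp_rot: [2.604, 1.568, 2.559]
force: [-0.8, 0.3, -0.7]
finger_gap: -0.0002
```

```bash
python3 to.py -76 -80 60;python3 pic.py pics/t4.png
```

```text
t 5.47 stage [ -56.3 -113.8   58.2] F [-0.8  0.3] -0.7 gap -0.0002 q [ 0.12  0.52  0.67  2.1  -0.51  0.69  1.09]
shift mm [ -1.7  33.7 -19.7] rotvec [-0.001 -0.003 -0.002]
```

View pics/t4.png

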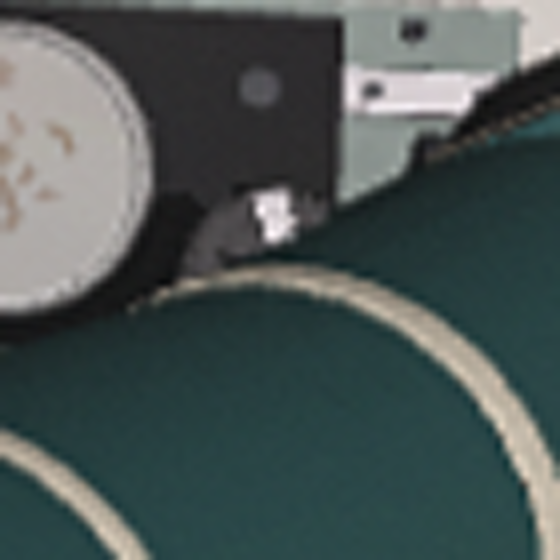

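>>> step_arm([
  {"x":0,"y":0,"z":-20,"wx":0,"wy":0,"wz":0,"hand":-1},
  {"x":-40,"y":10,"z":-40,"wx":0,"wy":0,"wz":0,"hand":-1},
  {"x":-80,"y":20,"z":-40,"wx":0,"wy":0,"wz":0,"hand":-1},
  {"x":-100,"y":25,"z":-40,"wx":0,"wy":0,"wz":0,"hand":-1},
  {"x":-100,"y":25,"z":-40,"wx":0,"wy":0,"wz":0,"hand":-1},
])

```text
t: 5.93
tool_pos: [0.3239, -0.2995, 0.162]
tcp_rot: [0.333, 1.568, 0.288]
force: [1.1, -0.5, 0.6]
finger_gap: -0.0003
```

```bash
python3 to.py -76 -80 60;python3 pic.py pics/t5.png
```

```text
t 5.93 stage [-95.  -88.8 162. ] F [ 1.1 -0.4] 0.6 gap -0.0003 q [-0.09  0.25  0.87  2.14 -0.25  0.85  0.89]
shift mm [102.    8.7  18.8] rotvec [-0.     0.003 -0.001]
```

View pics/t5.png

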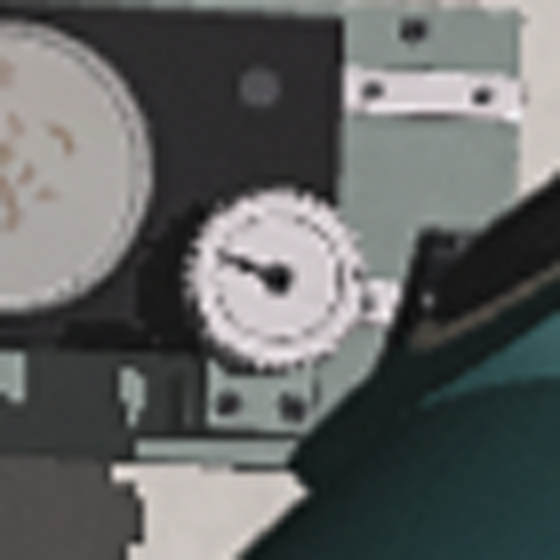

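>>> step_arm([
  {"x":35,"y":18,"z":5,"wx":0,"wy":0,"wz":0,"hand":-1},
  {"x":70,"y":35,"z":10,"wx":0,"wy":0,"wz":0,"hand":-1},
  {"x":104,"y":49,"z":15,"wx":0,"wy":0.003,"wz":0,"hand":-1},
  {"x":104,"y":49,"z":15,"wx":0,"wy":0.003,"wz":0,"hand":-1},
  {"x":104,"y":49,"z":15,"wx":0,"wy":0.003,"wz":0,"hand":-1},
  {"x":104,"y":49,"z":15,"wx":0,"wy":0.003,"wz":0,"hand":-1},
])

```text
t: 6.48
tool_pos: [0.339, -0.2516, 0.0545]
tcp_rot: [2.938, 1.564, 2.892]
force: [0.5, 0.4, 0.6]
finger_gap: 0.0003
```

```bash
cat > path.py <<'E'
from h import *
o,R=st(); c=w2s(o['tool_pos']); print('R err',(R.inv()*Ro.from_matrix(np.array([[0,RS[0,1],RS[0,0]],[0,RS[1,1],RS[1,0]],[-1,0,0]]))).as_rotvec().round(3))
import sys
zt=float(sys.argv[1])if len(sys.argv)>1 else 58
P=[(-54,-48.1),(-60,-51.2),(-65,-55.8),(-68.7,-61.5),(-71.1,-72.5),(-71.1,-79.5),(-71.1,-86.5),(-68.7,-97.5),(-65,-103.2),(-60,-107.8),(-54,-110.9)]
for p in P: print(p,(R.inv().apply(s2w(*p,zt)-o['tool_pos'])*1000).round(1))
E
python3 path.py
```

```text
t 6.48 stage [-82.1 -40.2  54.5] F [0.4 0.4] 0.6 gap 0.0003 q [-0.03  0.44  0.69  2.25 -0.49  0.61  0.98]
R err [-0.001 -0.007 -0.001]
(-54, -48.1) [-3.7 -7.9 28.1]
(-60, -51.2) [ -3.7 -11.   22.1]
(-65, -55.8) [ -3.7 -15.6  17.1]
(-68.7, -61.5) [ -3.7 -21.3  13.4]
(-71.1, -72.5) [ -3.7 -32.3  11. ]
(-71.1, -79.5) [ -3.7 -39.3  11. ]
(-71.1, -86.5) [ -3.7 -46.3  11. ]
(-68.7, -97.5) [ -3.7 -57.3  13.4]
(-65, -103.2) [ -3.8 -63.   17.1]
(-60, -107.8) [ -3.8 -67.6  22.1]
(-54, -110.9) [ -3.8 -70.7  28.1]
```

>>> step_arm([
  {"x":-3.5,"y":0,"z":26,"wx":0,"wy":-0.005,"wz":0,"hand":-1},
  {"x":-3.5,"y":-8,"z":28,"wx":0,"wy":-0.005,"wz":0,"hand":-1},
  {"x":-3.5,"y":-11,"z":22,"wx":0,"wy":-0.005,"wz":0,"hand":-1},
  {"x":-3.5,"y":-15.5,"z":17,"wx":0,"wy":-0.005,"wz":0,"hand":-1},
  {"x":-3.5,"y":-21,"z":13.5,"wx":0,"wy":-0.005,"wz":0,"hand":-1},
  {"x":-3.5,"y":-32,"z":11,"wx":0,"wy":-0.005,"wz":0,"hand":-1},
  {"x":-3.5,"y":-39,"z":11,"wx":0,"wy":-0.005,"wz":0,"hand":-1},
  {"x":-3.5,"y":-46,"z":11,"wx":0,"wy":-0.005,"wz":0,"hand":-1},
])

```text
t: 7.15
tool_pos: [0.3465, -0.2979, 0.0584]
tcp_rot: [2.203, 1.567, 2.156]
force: [-10.9, 2.1, 3.2]
finger_gap: -0.0001
```

```bash
python3 path.py
```

```text
t 7.15 stage [-72.5 -86.2  58.4] F [-11.    1.6] 3.2 gap -0.0001 q [ 0.07  0.48  0.68  2.17 -0.5   0.66  1.06]
R err [-0.002 -0.002 -0.003]
(-54, -48.1) [ 0.5 38.1 18.5]
(-60, -51.2) [ 0.5 35.  12.5]
(-65, -55.8) [ 0.5 30.4  7.5]
(-68.7, -61.5) [ 0.5 24.7  3.8]
(-71.1, -72.5) [ 0.5 13.7  1.4]
(-71.1, -79.5) [0.4 6.7 1.4]
(-71.1, -86.5) [ 0.4 -0.3  1.4]
(-68.7, -97.5) [  0.4 -11.3   3.9]
(-65, -103.2) [  0.4 -17.    7.6]
(-60, -107.8) [  0.3 -21.6  12.6]
(-54, -110.9) [  0.3 -24.7  18.6]
```

>>> step_arm([
  {"x":0,"y":-5.5,"z":0.5,"wx":0,"wy":0,"wz":0,"hand":-1},
  {"x":0,"y":-11,"z":2.5,"wx":0,"wy":0,"wz":0,"hand":-1},
  {"x":0,"y":-16.5,"z":6,"wx":0,"wy":0,"wz":0,"hand":-1},
  {"x":0,"y":-21.5,"z":11,"wx":0,"wy":0,"wz":0,"hand":-1},
  {"x":0,"y":-24.5,"z":17,"wx":0,"wy":0,"wz":0,"hand":-1},
])

```text
t: 7.57
tool_pos: [0.3634, -0.3248, 0.0589]
tcp_rot: [-2.303, 1.57, -2.35]
force: [-11.7, -11.4, -0.1]
finger_gap: 0.0002
```

>>> step_arm([
  {"x":0,"y":0,"z":-25,"wx":0,"wy":0,"wz":0,"hand":-1},
  {"x":-40,"y":10,"z":-40,"wx":0,"wy":0,"wz":0,"hand":-1},
  {"x":-80,"y":20,"z":-40,"wx":0,"wy":0,"wz":0,"hand":-1},
  {"x":-100,"y":25,"z":-40,"wx":0,"wy":0,"wz":0,"hand":-1},
])

```text
t: 7.9
tool_pos: [0.3245, -0.2971, 0.1612]
tcp_rot: [0.709, 1.569, 0.66]
force: [1.3, 0.2, 0.8]
finger_gap: -0.0
```

```bash
python3 to.py -80 -40 58;python3 pic.py pics/t6.png
```

```text
t 7.9 stage [-94.6 -86.3 161.2] F [1.3 0.3] 0.8 gap -0.0 q [-0.09  0.25  0.87  2.15 -0.25  0.85  0.88]
shift mm [103.3  46.3  14.2] rotvec [-0.004  0.001 -0.001]
```

View pics/t6.png

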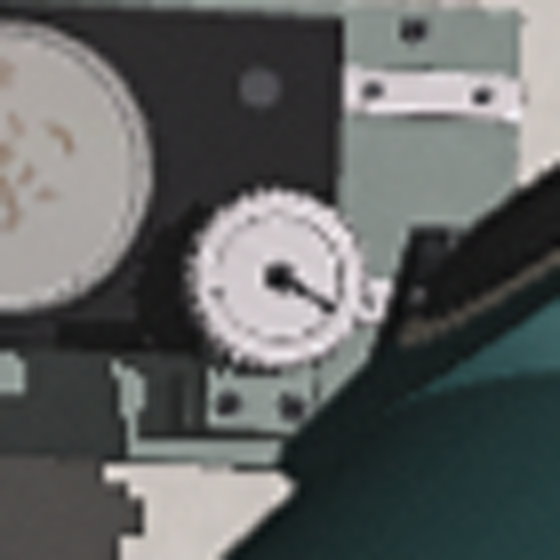

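>>> step_arm([
  {"x":35,"y":18,"z":5,"wx":0,"wy":0,"wz":0,"hand":-1},
  {"x":70,"y":35,"z":10,"wx":0,"wy":0,"wz":0,"hand":-1},
  {"x":100,"y":47,"z":16,"wx":-0.004,"wy":0,"wz":0,"hand":-1},
  {"x":100,"y":47,"z":16,"wx":-0.004,"wy":0,"wz":0,"hand":-1},
  {"x":100,"y":47,"z":16,"wx":-0.004,"wy":0,"wz":0,"hand":-1},
  {"x":100,"y":47,"z":16,"wx":-0.004,"wy":0,"wz":0,"hand":-1},
])

```text
t: 8.45
tool_pos: [0.3438, -0.2509, 0.0592]
tcp_rot: [0.911, 1.57, 0.869]
force: [0.3, -0.3, -0.5]
finger_gap: -0.0001
```

```bash
python3 path.py 59
```

```text
t 8.45 stage [-77.3 -39.3  59.2] F [ 0.3 -0.3] -0.5 gap -0.0001 q [-0.04  0.43  0.7   2.24 -0.48  0.62  0.98]
R err [ 0.002  0.001 -0.001]
(-54, -48.1) [ 0.2 -8.9 23.3]
(-60, -51.2) [  0.2 -11.9  17.3]
(-65, -55.8) [  0.2 -16.5  12.3]
(-68.7, -61.5) [  0.2 -22.2   8.6]
(-71.1, -72.5) [  0.2 -33.2   6.2]
(-71.1, -79.5) [  0.2 -40.2   6.2]
(-71.1, -86.5) [  0.1 -47.2   6.1]
(-68.7, -97.5) [  0.1 -58.2   8.5]
(-65, -103.2) [  0.1 -63.9  12.2]
(-60, -107.8) [  0.1 -68.5  17.2]
(-54, -110.9) [  0.1 -71.7  23.2]
```

>>> step_arm([
  {"x":0,"y":-1,"z":21,"wx":0,"wy":0,"wz":0,"hand":-1},
  {"x":0,"y":-9,"z":23.5,"wx":0,"wy":0,"wz":0,"hand":-1},
  {"x":0,"y":-12,"z":17.5,"wx":0,"wy":0,"wz":0,"hand":-1},
  {"x":0,"y":-16.5,"z":12.5,"wx":0,"wy":0,"wz":0,"hand":-1},
  {"x":0,"y":-22,"z":8.5,"wx":0,"wy":0,"wz":0,"hand":-1},
  {"x":0,"y":-33,"z":6,"wx":0,"wy":0,"wz":0,"hand":-1},
  {"x":0,"y":-40,"z":6,"wx":0,"wy":0,"wz":0,"hand":-1},
  {"x":0,"y":-47,"z":6,"wx":0,"wy":0,"wz":0,"hand":-1},
])

```text
t: 9.12
tool_pos: [0.3462, -0.298, 0.0591]
tcp_rot: [1.938, 1.569, 1.895]
force: [-8.2, 1.6, 1.5]
finger_gap: 0.0
```

>>> step_arm([
  {"x":0,"y":-5.5,"z":0.5,"wx":0,"wy":0,"wz":0,"hand":-1},
  {"x":0,"y":-11,"z":2.5,"wx":0,"wy":0,"wz":0,"hand":-1},
  {"x":0,"y":-16.5,"z":6,"wx":0,"wy":0,"wz":0,"hand":-1},
  {"x":0,"y":-21.5,"z":11,"wx":0,"wy":0,"wz":0,"hand":-1},
  {"x":0,"y":-24.5,"z":17,"wx":0,"wy":0,"wz":0,"hand":-1},
])

```text
t: 9.53
tool_pos: [0.3628, -0.3244, 0.0591]
tcp_rot: [-1.633, 1.57, -1.676]
force: [-12.2, -11.4, 0.8]
finger_gap: 0.0002
```

>>> step_arm([
  {"x":0,"y":0,"z":-25,"wx":0,"wy":0,"wz":0,"hand":-1},
  {"x":-40,"y":10,"z":-40,"wx":0,"wy":0,"wz":0,"hand":-1},
  {"x":-80,"y":20,"z":-40,"wx":0,"wy":0,"wz":0,"hand":-1},
  {"x":-100,"y":25,"z":-40,"wx":0,"wy":0,"wz":0,"hand":-1},
])

```text
t: 9.87
tool_pos: [0.3238, -0.2968, 0.1613]
tcp_rot: [0.592, 1.569, 0.548]
force: [1.1, 0.4, 1.0]
finger_gap: 0.0001
```

```bash
python3 to.py -80 -40 58;python3 pic.py pics/t7.png
```

```text
t 9.87 stage [-95.3 -86.1 161.3] F [1.1 0.5] 1.0 gap 0.0001 q [-0.1   0.25  0.87  2.15 -0.25  0.85  0.89]
shift mm [103.4  46.   15.1] rotvec [-0.     0.001 -0.001]
```

View pics/t7.png

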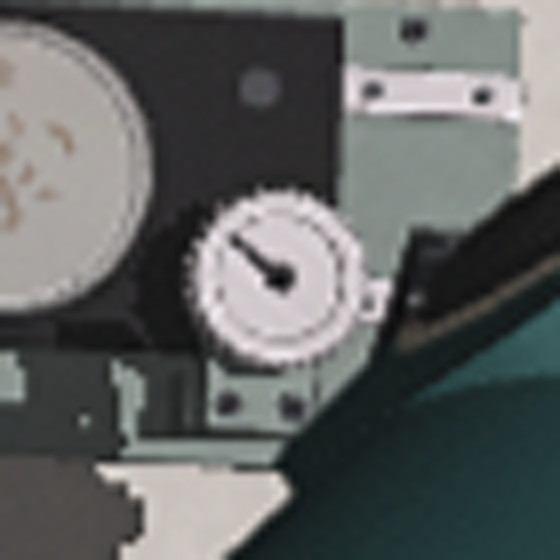

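>>> step_arm([
  {"x":35,"y":18,"z":5,"wx":0,"wy":0,"wz":0,"hand":-1},
  {"x":70,"y":35,"z":10,"wx":0,"wy":0,"wz":0,"hand":-1},
  {"x":99,"y":46,"z":16,"wx":0,"wy":0,"wz":0,"hand":-1},
  {"x":99,"y":46,"z":16,"wx":0,"wy":0,"wz":0,"hand":-1},
  {"x":99,"y":46,"z":16,"wx":0,"wy":0,"wz":0,"hand":-1},
  {"x":99,"y":46,"z":16,"wx":0,"wy":0,"wz":0,"hand":-1},
])

```text
t: 10.42
tool_pos: [0.3428, -0.2514, 0.0602]
tcp_rot: [0.825, 1.57, 0.783]
force: [0.4, -0.7, 0.1]
finger_gap: -0.0001
```

```bash
python3 path.py 60
```

```text
t 10.42 stage [-78.3 -39.8  60.2] F [ 0.5 -0.7] 0.1 gap -0.0001 q [-0.04  0.43  0.71  2.24 -0.48  0.62  0.98]
R err [ 0.002  0.001 -0.001]
(-54, -48.1) [ 0.2 -8.3 24.3]
(-60, -51.2) [  0.2 -11.4  18.2]
(-65, -55.8) [  0.2 -16.   13.2]
(-68.7, -61.5) [  0.2 -21.7   9.5]
(-71.1, -72.5) [  0.2 -32.7   7.1]
(-71.1, -79.5) [  0.2 -39.7   7.1]
(-71.1, -86.5) [  0.2 -46.7   7.1]
(-68.7, -97.5) [  0.2 -57.7   9.4]
(-65, -103.2) [  0.2 -63.4  13.1]
(-60, -107.8) [  0.2 -68.   18.1]
(-54, -110.9) [  0.2 -71.1  24.1]
```

>>> step_arm([
  {"x":0,"y":-1,"z":22,"wx":0,"wy":0,"wz":0,"hand":-1},
  {"x":0,"y":-8.5,"z":24.5,"wx":0,"wy":0,"wz":0,"hand":-1},
  {"x":0,"y":-11.5,"z":18.5,"wx":0,"wy":0,"wz":0,"hand":-1},
  {"x":0,"y":-16,"z":13.5,"wx":0,"wy":0,"wz":0,"hand":-1},
  {"x":0,"y":-21.5,"z":9.5,"wx":0,"wy":0,"wz":0,"hand":-1},
  {"x":0,"y":-32.5,"z":7,"wx":0,"wy":0,"wz":0,"hand":-1},
  {"x":0,"y":-39.5,"z":7,"wx":0,"wy":0,"wz":0,"hand":-1},
  {"x":0,"y":-46.5,"z":7,"wx":0,"wy":0,"wz":0,"hand":-1},
])

```text
t: 11.08
tool_pos: [0.3462, -0.2979, 0.0599]
tcp_rot: [2.052, 1.569, 2.01]
force: [-9.2, 2.4, 2.7]
finger_gap: 0.0002
```

>>> step_arm([
  {"x":0,"y":-5.5,"z":0.5,"wx":0,"wy":0,"wz":0,"hand":-1},
  {"x":0,"y":-11,"z":2.5,"wx":0,"wy":0,"wz":0,"hand":-1},
  {"x":0,"y":-16.5,"z":6,"wx":0,"wy":0,"wz":0,"hand":-1},
  {"x":0,"y":-21.5,"z":11,"wx":0,"wy":0,"wz":0,"hand":-1},
  {"x":0,"y":-24.5,"z":17,"wx":0,"wy":0,"wz":0,"hand":-1},
])

```text
t: 11.5
tool_pos: [0.3629, -0.3244, 0.06]
tcp_rot: [-1.695, 1.57, -1.738]
force: [-12.0, -10.1, 2.4]
finger_gap: -0.0001
```

>>> step_arm([
  {"x":0,"y":0,"z":-25,"wx":0,"wy":0,"wz":0,"hand":-1},
  {"x":-40,"y":10,"z":-40,"wx":0,"wy":0,"wz":0,"hand":-1},
  {"x":-80,"y":20,"z":-40,"wx":0,"wy":0,"wz":0,"hand":-1},
  {"x":-100,"y":25,"z":-40,"wx":0,"wy":0,"wz":0,"hand":-1},
])

```text
t: 11.83
tool_pos: [0.3239, -0.2969, 0.1623]
tcp_rot: [0.508, 1.569, 0.464]
force: [1.3, -1.1, 1.4]
finger_gap: -0.0001
```

```bash
python3 to.py -80 -40 58;python3 pic.py pics/t8.png
```

```text
t 11.83 stage [-95.2 -86.1 162.3] F [ 1.3 -1. ] 1.4 gap -0.0001 q [-0.1   0.24  0.88  2.15 -0.25  0.85  0.89]
shift mm [104.3  46.   15. ] rotvec [-0.     0.002 -0.001]
```

View pics/t8.png

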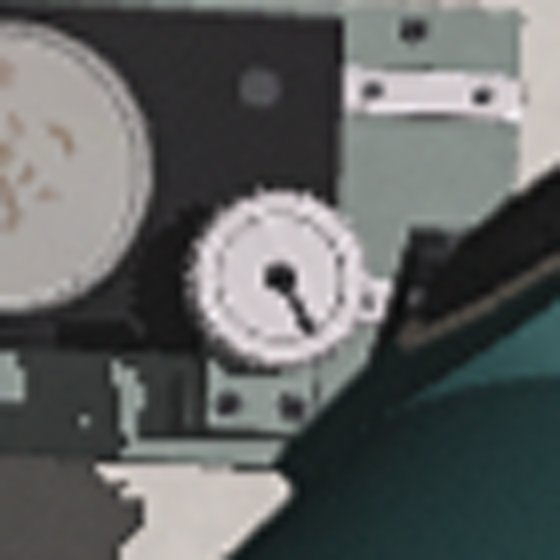

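>>> step_arm([
  {"x":35,"y":18,"z":5,"wx":0,"wy":0,"wz":0,"hand":-1},
  {"x":70,"y":35,"z":10,"wx":0,"wy":0,"wz":0,"hand":-1},
  {"x":99,"y":46,"z":16,"wx":0,"wy":0,"wz":0,"hand":-1},
  {"x":99,"y":46,"z":16,"wx":0,"wy":0,"wz":0,"hand":-1},
  {"x":99,"y":46,"z":16,"wx":0,"wy":0,"wz":0,"hand":-1},
  {"x":99,"y":46,"z":16,"wx":0,"wy":0,"wz":0,"hand":-1},
])

```text
t: 12.38
tool_pos: [0.3429, -0.2514, 0.0612]
tcp_rot: [0.733, 1.57, 0.691]
force: [0.1, 0.0, -0.0]
finger_gap: 0.0004
```

```bash
python3 path.py 61
```

```text
t 12.38 stage [-78.2 -39.9  61.2] F [0.1 0. ] -0.0 gap 0.0004 q [-0.04  0.43  0.71  2.24 -0.48  0.62  0.98]
R err [ 0.002  0.001 -0.001]
(-54, -48.1) [ 0.2 -8.3 24.2]
(-60, -51.2) [  0.2 -11.4  18.2]
(-65, -55.8) [  0.2 -15.9  13.2]
(-68.7, -61.5) [  0.2 -21.6   9.5]
(-71.1, -72.5) [  0.2 -32.6   7. ]
(-71.1, -79.5) [  0.2 -39.6   7. ]
(-71.1, -86.5) [  0.2 -46.6   7. ]
(-68.7, -97.5) [  0.2 -57.6   9.4]
(-65, -103.2) [  0.2 -63.3  13.1]
(-60, -107.8) [  0.2 -68.   18.1]
(-54, -110.9) [  0.2 -71.1  24. ]
```

>>> step_arm([
  {"x":0,"y":-1,"z":22,"wx":0,"wy":0,"wz":0,"hand":-1},
  {"x":0,"y":-8.5,"z":24.5,"wx":0,"wy":0,"wz":0,"hand":-1},
  {"x":0,"y":-11.5,"z":18.5,"wx":0,"wy":0,"wz":0,"hand":-1},
  {"x":0,"y":-16,"z":13.5,"wx":0,"wy":0,"wz":0,"hand":-1},
  {"x":0,"y":-21.5,"z":9.5,"wx":0,"wy":0,"wz":0,"hand":-1},
  {"x":0,"y":-32.5,"z":7,"wx":0,"wy":0,"wz":0,"hand":-1},
  {"x":0,"y":-39.5,"z":7,"wx":0,"wy":0,"wz":0,"hand":-1},
  {"x":0,"y":-46.5,"z":7,"wx":0,"wy":0,"wz":0,"hand":-1},
])

```text
t: 13.05
tool_pos: [0.3463, -0.2979, 0.0611]
tcp_rot: [1.932, 1.569, 1.89]
force: [-8.2, 3.1, 0.9]
finger_gap: -0.0005
```

>>> step_arm([
  {"x":0,"y":-5.5,"z":0.5,"wx":0,"wy":0,"wz":0,"hand":-1},
  {"x":0,"y":-11,"z":2.5,"wx":0,"wy":0,"wz":0,"hand":-1},
  {"x":0,"y":-16.5,"z":6,"wx":0,"wy":0,"wz":0,"hand":-1},
  {"x":0,"y":-21.5,"z":11,"wx":0,"wy":0,"wz":0,"hand":-1},
  {"x":0,"y":-24.5,"z":17,"wx":0,"wy":0,"wz":0,"hand":-1},
])

```text
t: 13.47
tool_pos: [0.363, -0.3244, 0.0615]
tcp_rot: [-0.868, 1.57, -0.911]
force: [-10.8, -11.0, 1.2]
finger_gap: -0.0001
```

>>> step_arm([
  {"x":0,"y":0,"z":-25,"wx":0,"wy":0,"wz":0,"hand":-1},
  {"x":-40,"y":10,"z":-40,"wx":0,"wy":0,"wz":0,"hand":-1},
  {"x":-80,"y":20,"z":-40,"wx":0,"wy":0,"wz":0,"hand":-1},
  {"x":-100,"y":25,"z":-40,"wx":0,"wy":0,"wz":0,"hand":-1},
  {"x":-100,"y":25,"z":-40,"wx":0,"wy":0,"wz":0,"hand":-1},
])

```text
t: 13.88
tool_pos: [0.3261, -0.2969, 0.1647]
tcp_rot: [0.021, 1.564, -0.02]
force: [0.3, 0.0, 0.9]
finger_gap: -0.0001
```

```bash
python3 to.py 30 -150 140;python3 pic.py pics/t9.png
```

```text
t 13.88 stage [-92.9 -86.  164.7] F [0.3 0. ] 0.9 gap -0.0001 q [-0.11  0.24  0.88  2.14 -0.25  0.86  0.89]
shift mm [ 25.6 -64.3 122.6] rotvec [ 0.002  0.007 -0.   ]
```

View pics/t9.png

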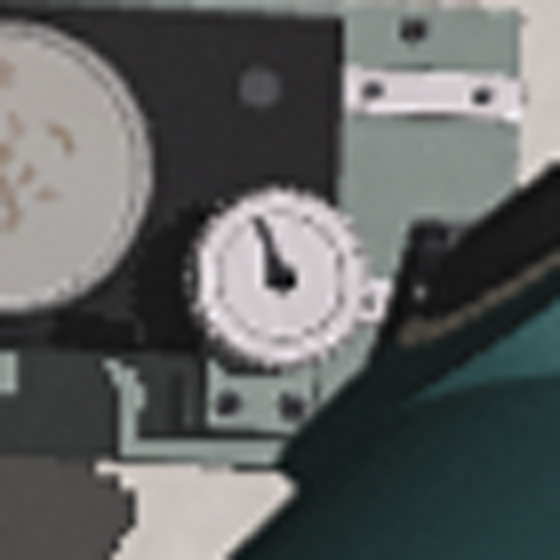

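```bash
python3 - <<'E'
from h import *
p,d=get_image("top"); cv2.imwrite("pics/t10.png",p[:,:,::-1])
c=calibration("top");R=np.array(c['R'])
def X(u,v):
    z=d[v,u];q=np.array([(u-c['cx'])/c['fx']*z,(v-c['cy'])/c['fy']*z,z]);return (R.T@(q-c['t'])).round(3)
d0=np.load("top_d.npy")
def X0(u,v):
    z=d0[v,u];q=np.array([(u-c['cx'])/c['fx']*z,(v-c['cy'])/c['fy']*z,z]);return (R.T@(q-c['t'])).round(3)
# bottle
m=[X0(u,v) for u in range(464,512,4) for v in range(168,200,3)]
m=np.array(m);print(m[:,2].max(),[tuple(x) for x in m if x[2]>.06])
for v in range(190,300,15): print(v,[tuple(X(u,v)) for u in range(410,540,25)])
E
```

```text
1.386 [(np.float64(0.501), np.float64(-0.466), np.float64(0.07)), (np.float64(0.491), np.float64(-0.461), np.float64(0.085)), (np.float64(0.484), np.float64(-0.461), np.float64(0.083)), (np.float64(0.477), np.float64(-0.462), np.float64(0.08)), (np.float64(0.471), np.float64(-0.465), np.float64(0.071)), (np.float64(0.506), np.float64(-0.471), np.float64(0.085)), (np.float64(0.497), np.float64(-0.468), np.float64(0.093)), (np.float64(0.49), np.float64(-0.467), np.float64(0.094)), (np.float64(0.483), np.float64(-0.469), np.float64(0.09)), (np.float64(0.476), np.float64(-0.468), np.float64(0.09)), (np.float64(0.468), np.float64(-0.467), np.float64(0.094)), (np.float64(0.463), np.float64(-0.472), np.float64(0.08)), (np.float64(0.274), np.float64(0.014), np.float64(1.386)), (np.float64(0.505), np.float64(-0.478), np.float64(0.092)), (np.float64(0.497), np.float64(-0.475), np.float64(0.098)), (np.float64(0.488), np.float64(-0.473), np.float64(0.103)), (np.float64(0.481), np.float64(-0.474), np.float64(0.101)), (np.float64(0.474), np.float64(-0.474), np.float64(0.102)), (np.float64(0.468), 
[... 3689 characters left out ...]
t64(-0.149), np.float64(0.665)), (np.float64(0.255), np.float64(-0.185), np.float64(0.652)), (np.float64(0.255), np.float64(-0.23), np.float64(0.618)), (np.float64(0.254), np.float64(-0.288), np.float64(0.555)), (np.float64(0.241), np.float64(-0.555), np.float64(-0.004)), (np.float64(0.242), np.float64(-0.616), np.float64(0.001))]
295 [(np.float64(0.237), np.float64(-0.144), np.float64(0.686)), (np.float64(0.236), np.float64(-0.181), np.float64(0.666)), (np.float64(0.234), np.float64(-0.229), np.float64(0.619)), (np.float64(0.202), np.float64(-0.489), np.float64(-0.001)), (np.float64(0.203), np.float64(-0.554), np.float64(-0.005)), (np.float64(0.204), np.float64(-0.617), np.float64(-0.003))]
```

View pics/t10.png

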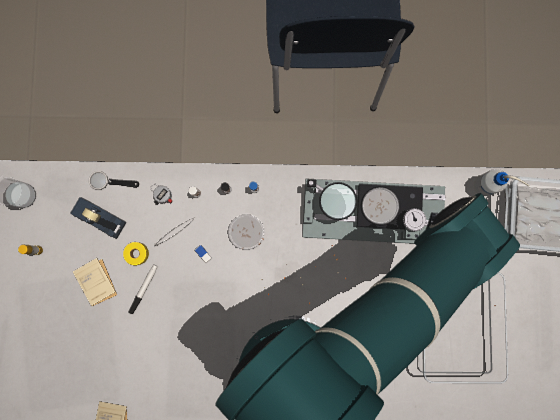

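>>> step_arm([
  {"x":0,"y":-30,"z":20,"wx":0,"wy":0,"wz":0,"hand":-1},
  {"x":0,"y":-52,"z":50,"wx":0,"wy":0,"wz":0,"hand":-1},
  {"x":0,"y":-52,"z":90,"wx":0,"wy":0.007,"wz":0,"hand":-1},
  {"x":0,"y":-52,"z":122,"wx":0,"wy":0.007,"wz":0,"hand":-1},
  {"x":20,"y":-52,"z":122,"wx":0,"wy":0.007,"wz":0,"hand":-1},
  {"x":55,"y":-52,"z":122,"wx":0,"wy":0.007,"wz":0,"hand":-1},
  {"x":70,"y":-52,"z":122,"wx":0,"wy":0.007,"wz":0,"hand":-1},
  {"x":70,"y":-52,"z":122,"wx":0,"wy":0.007,"wz":0,"hand":-1},
])

```text
t: 14.65
tool_pos: [0.4423, -0.3518, 0.0859]
tcp_rot: [2.85, 1.557, 2.808]
force: [-0.3, 0.6, -0.3]
finger_gap: -0.0002
```

```bash
python3 to.py 30 -135 28
```

```text
t 14.65 stage [  25.6 -135.7   85.9] F [-0.3  0.6] -0.3 gap -0.0002 q [ 0.08  0.61  0.71  1.89 -0.51  0.85  1.01]
shift mm [57.8  0.5  5.1] rotvec [ 0.003 -0.013 -0.004]
```

>>> step_arm([
  {"x":25,"y":0,"z":3,"wx":0,"wy":-0.013,"wz":0,"hand":-1},
  {"x":45,"y":0,"z":5,"wx":0,"wy":-0.013,"wz":0,"hand":-1},
  {"x":52,"y":0,"z":5,"wx":0,"wy":-0.013,"wz":0,"hand":-1},
  {"x":52,"y":0,"z":5,"wx":0,"wy":-0.013,"wz":0,"hand":-1},
  {"x":52,"y":0,"z":5,"wx":0,"wy":-0.013,"wz":0,"hand":-1},
])

```text
t: 15.07
tool_pos: [0.4489, -0.353, 0.0385]
tcp_rot: [0.266, 1.565, 0.224]
force: [0.2, -0.1, 0.2]
finger_gap: 0.0
```

```bash
python3 to.py 30 -125 28; python3 - <<'E'
from h import *
p,d=get_image("scene"); cv2.imwrite("pics/s11.png",cv2.resize(p[140:260,240:400],None,fx=5,fy=5)[:,:,::-1])
E
```

```text
t 15.07 stage [  32.2 -136.7   38.5] F [ 0.2 -0.1] 0.2 gap 0.0 q [ 0.13  0.67  0.64  1.9  -0.58  0.76  1.06]
shift mm [10.5 11.7 -2.2] rotvec [ 0.003  0.005 -0.001]
```

View pics/s11.png

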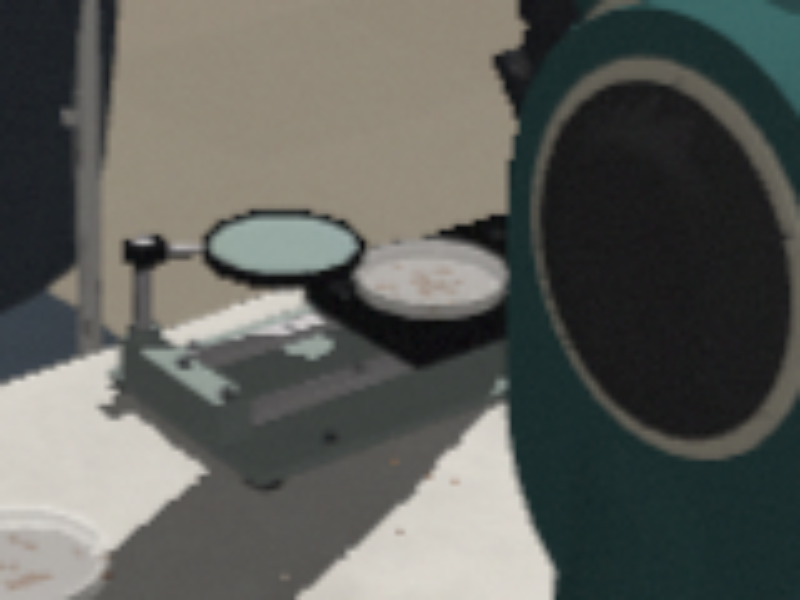

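>>> step_arm([
  {"x":8,"y":4,"z":-2,"wx":0,"wy":0.005,"wz":0,"hand":-1},
  {"x":10,"y":8,"z":-2,"wx":0,"wy":0.005,"wz":0,"hand":-1},
  {"x":10,"y":8,"z":-2,"wx":0,"wy":0.005,"wz":0,"hand":-1},
])

```text
t: 15.37
tool_pos: [0.4473, -0.3429, 0.0272]
tcp_rot: [1.717, 1.568, 1.677]
force: [-0.4, 0.2, 0.0]
finger_gap: -0.0001
```

```bash
python3 to.py 30 -115 28
```

```text
t 15.37 stage [  30.2 -126.7   27.2] F [-0.4  0.2] 0.0 gap -0.0001 q [ 0.12  0.68  0.63  1.92 -0.59  0.74  1.06]
shift mm [-0.8 11.7 -0.1] rotvec [ 0.004 -0.    -0.003]
```

>>> step_arm([
  {"x":0,"y":3,"z":0,"wx":0,"wy":0,"wz":0,"hand":-1},
  {"x":0,"y":6,"z":0,"wx":0,"wy":0,"wz":0,"hand":-1},
  {"x":0,"y":9,"z":0,"wx":0,"wy":0,"wz":0,"hand":-1},
  {"x":0,"y":12,"z":0,"wx":0,"wy":0,"wz":0,"hand":-1},
  {"x":0,"y":15,"z":0,"wx":0,"wy":0,"wz":0,"hand":-1},
  {"x":0,"y":18,"z":0,"wx":0,"wy":0,"wz":0,"hand":-1},
  {"x":0,"y":22,"z":0,"wx":0,"wy":0,"wz":0,"hand":-1},
  {"x":0,"y":26,"z":0,"wx":0,"wy":0,"wz":0,"hand":-1},
])

```text
t: 16.03
tool_pos: [0.4484, -0.318, 0.0276]
tcp_rot: [1.458, 1.569, 1.417]
force: [0.6, -1.6, 0.3]
finger_gap: 0.0001
```

```bash
python3 to.py 30 -40 27; python3 - <<'E'
from h import *
p,d=get_image("top"); cv2.imwrite("pics/t12.png",cv2.resize(p[165:260,290:460],None,fx=4.7,fy=4.7)[:,:,::-1])
E
```

```text
t 16.03 stage [  30.2 -101.7   27.6] F [ 0.7 -1.6] 0.3 gap 0.0001 q [ 0.07  0.66  0.64  1.95 -0.59  0.72  1.03]
shift mm [ 0.7 61.7  0. ] rotvec [ 0.003  0.    -0.002]
```

View pics/t12.png

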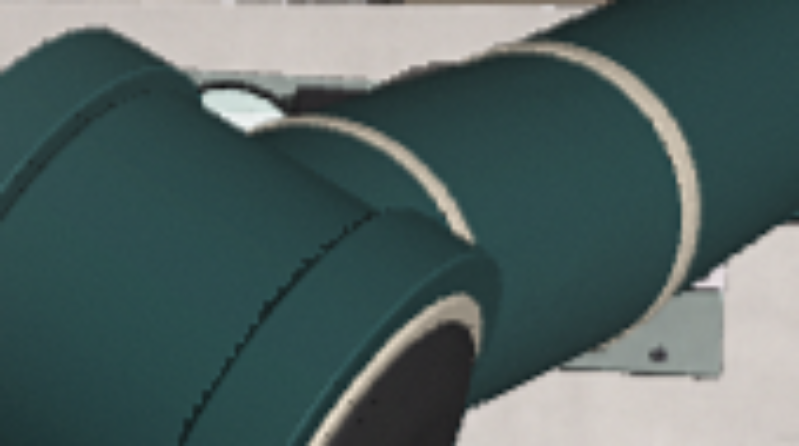

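>>> step_arm([
  {"x":0,"y":5,"z":0,"wx":0,"wy":0,"wz":0,"hand":-1},
  {"x":0,"y":10,"z":0,"wx":0,"wy":0,"wz":0,"hand":-1},
  {"x":0,"y":15,"z":0,"wx":0,"wy":0,"wz":0,"hand":-1},
  {"x":0,"y":20,"z":0,"wx":0,"wy":0,"wz":0,"hand":-1},
  {"x":0,"y":25,"z":0,"wx":0,"wy":0,"wz":0,"hand":-1},
  {"x":0,"y":30,"z":0,"wx":0,"wy":0,"wz":0,"hand":-1},
  {"x":0,"y":35,"z":0,"wx":0,"wy":0,"wz":0,"hand":-1},
  {"x":0,"y":40,"z":0,"wx":0,"wy":0,"wz":0,"hand":-1},
])

```text
t: 16.75
tool_pos: [0.4499, -0.2778, 0.0276]
tcp_rot: [1.608, 1.569, 1.567]
force: [-0.7, -0.5, -0.5]
finger_gap: 0.0002
```

```bash
python3 to.py 30 -20 27
```

```text
t 16.75 stage [ 29.9 -61.4  27.6] F [-0.7 -0.5] -0.5 gap 0.0002 q [-0.01  0.64  0.64  2.01 -0.6   0.69  0.97]
shift mm [ 0.7 41.4  0.2] rotvec [ 0.003 -0.    -0.002]
```

>>> step_arm([
  {"x":0,"y":5,"z":0,"wx":0,"wy":0,"wz":0,"hand":-1},
  {"x":0,"y":10,"z":0,"wx":0,"wy":0,"wz":0,"hand":-1},
  {"x":0,"y":15,"z":0,"wx":0,"wy":0,"wz":0,"hand":-1},
  {"x":0,"y":20,"z":0,"wx":0,"wy":0,"wz":0,"hand":-1},
  {"x":0,"y":25,"z":0,"wx":0,"wy":0,"wz":0,"hand":-1},
  {"x":0,"y":30,"z":0,"wx":0,"wy":0,"wz":0,"hand":-1},
  {"x":0,"y":35,"z":0,"wx":0,"wy":0,"wz":0,"hand":-1},
  {"x":0,"y":40,"z":0,"wx":0,"wy":0,"wz":0,"hand":-1},
])

```text
t: 17.42
tool_pos: [0.4516, -0.2378, 0.0277]
tcp_rot: [1.563, 1.569, 1.522]
force: [-0.2, -1.0, -1.8]
finger_gap: -0.0002
```

```bash
python3 to.py 30 -5 27; python3 - <<'E'
from h import *
p,d=get_image("scene"); cv2.imwrite("pics/s13.png",cv2.resize(p[140:260,240:400],None,fx=5,fy=5)[:,:,::-1])
E
```

```text
t 17.42 stage [ 29.8 -21.5  27.7] F [-0.2 -1. ] -1.8 gap -0.0002 q [-0.09  0.61  0.64  2.05 -0.6   0.67  0.91]
shift mm [ 0.7 16.5  0.2] rotvec [ 0.003  0.    -0.002]
```

View pics/s13.png

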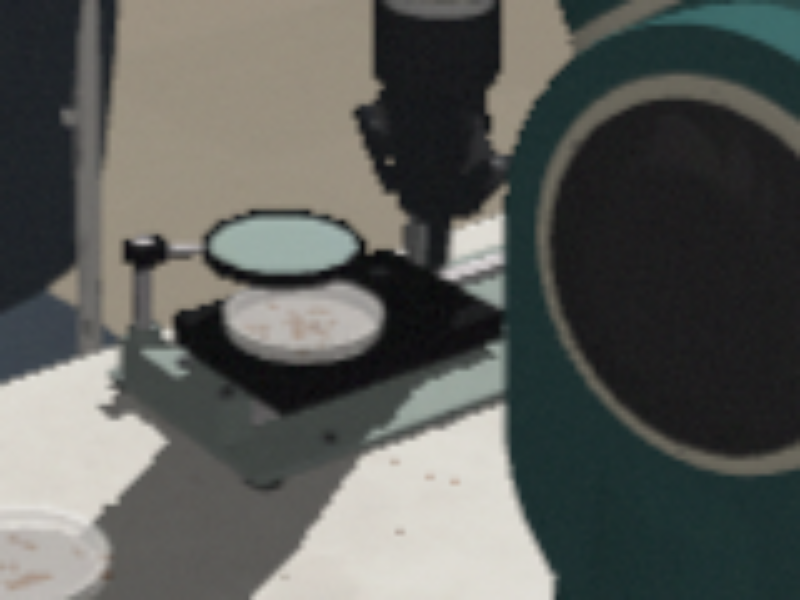

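Carriage moves with the dish in its seat. I'll continue gently until the stop is felt.

>>> step_arm([
  {"x":0,"y":3,"z":0,"wx":0,"wy":0,"wz":0,"hand":-1},
  {"x":0,"y":6,"z":0,"wx":0,"wy":0,"wz":0,"hand":-1},
  {"x":0,"y":8,"z":0,"wx":0,"wy":0,"wz":0,"hand":-1},
  {"x":0,"y":10,"z":0,"wx":0,"wy":0,"wz":0,"hand":-1},
])

```text
t: 17.8
tool_pos: [0.4521, -0.2282, 0.0278]
tcp_rot: [1.445, 1.569, 1.404]
force: [-0.0, -1.5, -0.1]
finger_gap: 0.0003
```

>>> step_arm([
  {"x":0,"y":1,"z":0,"wx":0,"wy":0,"wz":0,"hand":-1},
  {"x":0,"y":2,"z":0,"wx":0,"wy":0,"wz":0,"hand":-1},
  {"x":0,"y":3,"z":0,"wx":0,"wy":0,"wz":0,"hand":-1},
])

```text
t: 18.05
tool_pos: [0.4522, -0.2254, 0.0278]
tcp_rot: [1.457, 1.569, 1.416]
force: [0.4, -0.3, -0.5]
finger_gap: 0.0002
```

>>> step_arm([
  {"x":0,"y":1,"z":0,"wx":0,"wy":0,"wz":0,"hand":-1},
  {"x":0,"y":2,"z":0,"wx":0,"wy":0,"wz":0,"hand":-1},
  {"x":0,"y":3,"z":0,"wx":0,"wy":0,"wz":0,"hand":-1},
])

```text
t: 18.3
tool_pos: [0.4523, -0.223, 0.0278]
tcp_rot: [1.026, 1.57, 0.985]
force: [0.1, -10.5, -3.5]
finger_gap: -0.0001
```

>>> step_arm([
  {"x":0,"y":0.5,"z":0,"wx":0,"wy":0,"wz":0,"hand":-1},
  {"x":0,"y":0.5,"z":0,"wx":0,"wy":0,"wz":0,"hand":-1},
  {"x":0,"y":0.5,"z":0,"wx":0,"wy":0,"wz":0,"hand":-1},
])

```text
t: 18.55
tool_pos: [0.4522, -0.223, 0.0278]
tcp_rot: [0.01, 1.57, -0.032]
force: [1.2, -8.5, -3.5]
finger_gap: 0.0001
```

>>> step_arm([
  {"x":0,"y":-10,"z":0,"wx":0,"wy":0,"wz":0,"hand":-1},
  {"x":0,"y":-40,"z":0,"wx":0,"wy":0,"wz":0,"hand":-1},
  {"x":0,"y":-75,"z":0,"wx":0,"wy":0,"wz":0,"hand":-1},
  {"x":0,"y":-110,"z":0,"wx":0,"wy":0,"wz":0,"hand":-1},
  {"x":0,"y":-120,"z":0,"wx":0,"wy":0,"wz":0,"hand":-1},
  {"x":-30,"y":-125,"z":0,"wx":0,"wy":0,"wz":0,"hand":-1},
  {"x":-70,"y":-125,"z":0,"wx":0,"wy":0,"wz":0,"hand":-1},
  {"x":-110,"y":-125,"z":0,"wx":0,"wy":0,"wz":0,"hand":-1},
])

```text
t: 19.22
tool_pos: [0.4457, -0.3475, 0.1382]
tcp_rot: [2.362, 1.567, 2.32]
force: [1.0, 0.3, 0.3]
finger_gap: 0.0002
```

```bash
python3 to.py -95 -86 165
```

```text
t 19.22 stage [  28.8 -131.3  138.2] F [1.  0.4] 0.3 gap 0.0002 q [ 0.02  0.53  0.77  1.87 -0.45  0.93  0.96]
shift mm [ -26.4   45.6 -123.8] rotvec [ 0.002 -0.003 -0.003]
```

>>> step_arm([
  {"x":-35,"y":0,"z":0,"wx":0,"wy":0,"wz":0,"hand":-1},
  {"x":-40,"y":10,"z":-40,"wx":0,"wy":0,"wz":0,"hand":-1},
  {"x":-40,"y":30,"z":-75,"wx":0,"wy":0,"wz":0,"hand":-1},
  {"x":-40,"y":45,"z":-110,"wx":0,"wy":0,"wz":0,"hand":-1},
  {"x":-40,"y":45,"z":-130,"wx":0,"wy":0,"wz":0,"hand":-1},
  {"x":-40,"y":45,"z":-130,"wx":0,"wy":0,"wz":0,"hand":-1},
])

```text
t: 19.72
tool_pos: [0.3155, -0.2957, 0.1775]
tcp_rot: [1.49, 1.566, 1.447]
force: [0.7, -0.2, -0.1]
finger_gap: -0.0001
```

```bash
python3 - <<'E'
from h import *
st()
p,d=get_image("top"); cv2.imwrite("pics/t14.png",cv2.resize(p[165:260,290:460],None,fx=4.7,fy=4.7,interpolation=cv2.INTER_CUBIC)[:,:,::-1])
p,d=get_image("scene"); cv2.imwrite("pics/s14.png",cv2.resize(p[140:260,200:360],None,fx=5,fy=5)[:,:,::-1])
print([proj("top",s2w(x,y,38)) for x,y in((54,12.5),(-54,12.5))])
E
```

```text
t 19.72 stage [-103.6  -85.3  177.5] F [ 0.7 -0.2] -0.1 gap -0.0001 q [-0.15  0.2   0.93  2.14 -0.22  0.89  0.87]
[(np.float64(375.4902902943387), np.float64(184.02984900983128)), (np.float64(373.58848952634946), np.float64(226.75705510495538))]
```

View pics/t14.png

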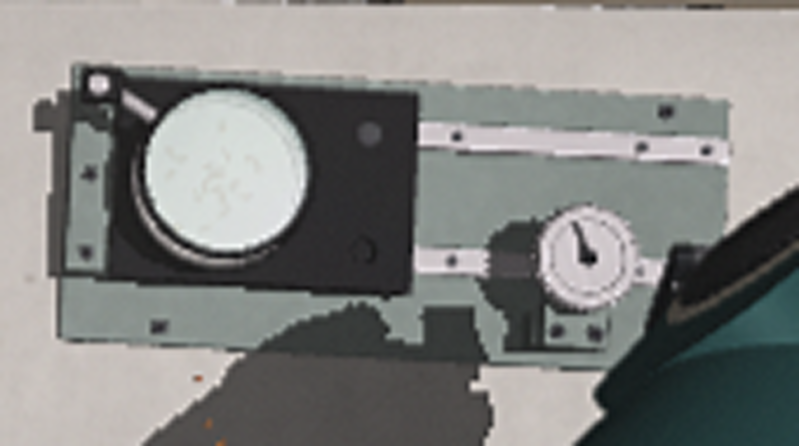

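View pics/s14.png

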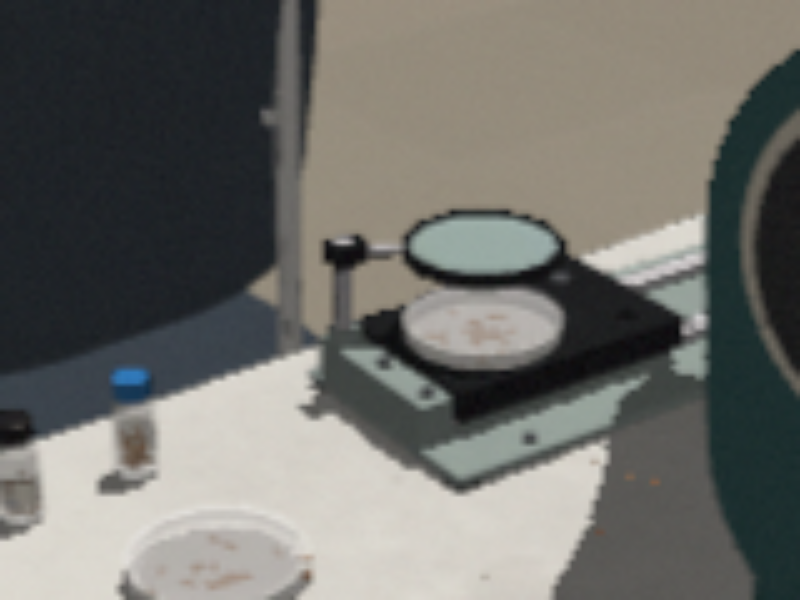

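```bash
python3 -c "
from cell import *
print(finish_job())"
```

```text
the job is handed in; nothing more can be done
None
```

The lock screw is loosened by about two turns, and the carriage is at its stop under the magnifier. I handed the job in at about 20 s of robot time; the hand-in reported no verdict.

- **Screw:** I rolled the shut fingertips along the rim in one short trial stroke and four longer ones, without pinching the head. Counting the engraved line in the pictures after each stroke gives about 732° (12.8 rad) in total. With the unknown start of 0 to 0.35 rad, the joint should stand between 12.8 and 13.1 rad. The last picture shows the line unchanged after the carriage push.
- **Carriage:** I pushed the tail at about 60 mm/s at most, then crept until I felt the stop at about 10 N. The last pictures show the carriage front against the stop block, and the tail has moved about 110 mm.
- **Dish and surroundings:** The dish looks flat and centred in its seat. It was never approached. The spare dish and vials in view stand upright, and the hand came nowhere near the bystanders. The arm was left clear, with the wrist force near zero.

One check disagreed: the first trial stroke ran off the rim at its end because the fingertip is narrower than the 22 mm I assumed. I changed the path, and the later strokes kept contact with almost no slip.

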